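Set the feed selector to the colour of the framed cassette and confirm

ROBOT

A 7-joint arm with a two-finger parallel gripper is mounted at the origin on a cart in front of the work surface, level with it; the furniture and walls round the work are solid. World frame = base frame: x ahead of the robot, y to its left, z up, the work surface at z = 0. Lengths are in m, angles in rad, forces in N, time in s.
With the tool pointing down it reaches from about 0.4 to 0.9 m from the base axis. Payload 5.5 kg.
Tool frame: the origin (TCP) lies midway between the tips of the shut fingers; the grasp point (between the pads) lies 19 mm behind it (manip.grip_depth is the distance from the TCP to the grasp point, in m); z points along the fingers, x is the direction in which the jaws open and shut, and the axes are right-handed (so a half turn about z gives the same grasp; the last joint's range is limited). The gripper opens to 92 mm and grips with 3 to 60 N. Pads are 19 mm wide; open, the fingers measure 130 mm over their backs; the gripper's body (75 mm by 190 mm) begins 47 mm behind the grasp point.
Start: joints at [-1.058, 0.501, -0.427, 1.55, 0.221, 1.138, -0.21], TCP at [0.161, 0.63, 0.194] pointing down, gripper open.
Joint ranges: [-2.88, 2.88], [-0.31, 2.03], [-1.54, 1.56], [0.2, 2.42], [-1.41, 4.55], [0.19, 2.02], [-2.57, 2.57]. Speed limits (rad/s): [2.57, 2.57, 3.14, 3.14, 3.14, 3.14, 3.14].

INTERFACE

Orientations are given as a unit quaternion [x, y, z, w].
In Python, from bench import manip, effector, viewer gives the robot as it stands. Calls block until the motion is done:
- manip.move_pose(position, orientation): joint-space move of the TCP to a pose.
- manip.servo_line(position, ori=None, vel=0.15): straight line of the TCP; ori=None keeps the orientation; vel is the mean speed in m/s.
- manip.movej(angles): joint-space move.
- effector.open_jaws() and effector.close(f_grip=None): open the fingers fully, or close them until they stop; f_grip is the grip in N (None keeps the last).
- manip.sleep(seconds).
- manip.solve_ik(position, orientation): joint angles nearest the present ones, or None.
- viewer.get_image(name): name is "side" or "top" or "wrist"; returns the picture (400x640x3 uint8, red, green, blue); there is no depth.
- viewer.get_calibration(name): a dict with "vfov" (degrees; the focal length in pixels is half the picture's height over the tangent of half this angle, whatever the lens; pixels are square), "cx", "cy" (the principal point, pixels), "dist_coeffs" ([k1, k2, p1, p2, k3] as OpenCV has them; the pictures are not rectified), "eye" and "attitude" of the camera in the world. Camera axes: x right, y down, z forward; pixel columns grow to the right and rows downward; lengths in m; the calibration is good to about 2 mm. A picture is of the moment at which its call begins: read the wrist's pose just before it. get_calibration takes no time and is no camera call; for the wrist camera it gives the pose at the moment of the call.
A pose or a line that the arm cannot do raises manip.PlanningError and nothing moves.
- manip.hand_in(): hands the job in, once; it reports no verdict.
Readings, each from a call of its own:
- manip.current_clock(): time.
- manip.current_q(): joint angles.
- manip.current_joint_velocities(): joint speeds.
- manip.current_tau(): joint torques, N m.
- manip.current_tool_pos(): TCP position.
- manip.current_tcp_rot(): TCP orientation.
- manip.current_force(): force on the tool from outside, world axes, zero at the start.
- manip.current_wrist_torque(): the same for the moment, N m.
- manip.current_finger_gap(): finger opening in m.
Only numpy, scipy, OpenCV 4.12 (cv2) and the standard library are available. Lean on these libraries where they do the work, as an engineer would, in place of code of your own. Each camera call takes 0.05 s, during which the arm holds its last target. There are 200 camera calls.

TASK

Look which colour of cassette lies in the small aluminium frame, and with a fingertip push the lever of the feed selector over until its white bar stands on the band of that colour. Then press the red button right down, not before the lever is set, and let it come up again. Only push and press: leave the cassettes, the memory stick and the pot lying as they are, and lift nothing.

Things in the scene. Friction and masses are not known exactly. Their poses are not given: they have to be found in the camera images.
- selector: fixed feed selector right of the laptop: base plate 160 x 68 mm, on it a grey half-round drum, 58 mm wide, crown 80 mm above the surface, with colour bands and a lever. Origin: centre of the underside; x from near to far end (the lever swings in its x-z plane), y left, z up. Bands from near to far: orange-yellow, blue, (thin white line), pink, green; each spans 0.12 rad either side of its middle
- lever_pivot (a point): pivot axis of the lever, along the selector's y, 20 mm above the work surface in the middle of the drum
- lever_knob (a point): centre of the black ball knob (26 mm across) at the lever's end, 145 mm from the pivot. The lever is a steel rod 10 mm thick, with a black collar 15 mm thick just under the knob. A white cross bar on the rod close above the drum shows the band pointed at
- selector_lever (a joint): angle of the lever: 0 upright on the white middle line, positive leaning to the selector's +x (away from the robot), negative leaning towards the robot; stops at -0.95 and 0.95. Middles of the bands: orange-yellow -0.64, blue -0.32, pink 0.32, green 0.64 rad. It starts near upright and stays where it is left (friction 0.35 N m: 2.5 to 5 N to push)
- confirm_top (a point): middle of the top of the red push button (30 mm across) in its black housing in front of the laptop; it is pressed straight down, 6 mm of travel, about 4 N when fully down, and springs back up
- confirm (a joint): travel of the red button: 0 up, 0.006 m fully down
- sample_frame: flat aluminium frame fixed on the work surface, 58 x 66 mm outside, 5 mm high, open in the middle; the cassette to be run next lies in it. Origin: its centre, on the work surface
- cassette_yellow: orange-yellow plastic cassette, 28 x 40 x 6 mm, loose; origin at the centre of its underside. One of the four cassettes lies in the aluminium frame, the others lie about on the work surface
- cassette_blue: blue plastic cassette, 28 x 40 x 6 mm, loose; origin at the centre of its underside. One of the four cassettes lies in the aluminium frame, the others lie about on the work surface
- cassette_pink: pink plastic cassette, 28 x 40 x 6 mm, loose; origin at the centre of its underside. One of the four cassettes lies in the aluminium frame, the others lie about on the work surface
- cassette_green: green plastic cassette, 28 x 40 x 6 mm, loose; origin at the centre of its underside. One of the four cassettes lies in the aluminium frame, the others lie about on the work surface
- usb_stick: black memory stick, 18 x 52 x 8 mm, loose near the right corner in front of the selector; origin at the centre of its underside
- specimen_pot_5: white-lidded specimen pot, 49 mm across and 65 mm tall, loose, beyond the far end of the selector; origin at the centre of its underside

How it is judged:
On the way, in this order (a step that is already met when the one before it is completed fails the run):
1. the lever stands on the band of the framed cassette's colour (((horizontal distance between cassette_yellow and sample_frame below 0.025 m and value of joint selector_lever between -0.76 and -0.52 rad) or (horizontal distance between cassette_blue and sample_frame below 0.025 m and value of joint selector_lever between -0.44 and -0.2 rad) or (horizontal distance between cassette_pink and sample_frame below 0.025 m and value of joint selector_lever between 0.2 and 0.44 rad) or (horizontal distance between cassette_green and sample_frame below 0.025 m and value of joint selector_lever between 0.52 and 0.76 rad))), for 0.2 s.
2. the red button is pressed right down with the lever on that band (((horizontal distance between cassette_yellow and sample_frame below 0.025 m and value of joint selector_lever between -0.76 and -0.52 rad) or (horizontal distance between cassette_blue and sample_frame below 0.025 m and value of joint selector_lever between -0.44 and -0.2 rad) or (horizontal distance between cassette_pink and sample_frame below 0.025 m and value of joint selector_lever between 0.2 and 0.44 rad) or (horizontal distance between cassette_green and sample_frame below 0.025 m and value of joint selector_lever between 0.52 and 0.76 rad)) and value of joint confirm above 0.0045 m), for 0.05 s.
At the end, for the whole second after the job is handed in: The lever's white bar stands on the band of the colour of the cassette in the frame (within 0.12 rad of the band's middle), the red button has come up again (within 1.5 mm of its rest) and the loose things lie still where they were (((horizontal distance between cassette_yellow and sample_frame below 0.025 m and value of joint selector_lever between -0.76 and -0.52 rad) or (horizontal distance between cassette_blue and sample_frame below 0.025 m and value of joint selector_lever between -0.44 and -0.2 rad) or (horizontal distance between cassette_pink and sample_frame below 0.025 m and value of joint selector_lever between 0.2 and 0.44 rad) or (horizontal distance between cassette_green and sample_frame below 0.025 m and value of joint selector_lever between 0.52 and 0.76 rad)) and value of joint confirm below 0.0015 m and linear speed of each of cassette_yellow, cassette_blue, cassette_pink, cassette_green, usb_stick, specimen_pot_5 below 0.02 m/s); the robot touches nothing.
It fails at once if the red button is pressed while the lever is not on the right band (value of joint confirm above 0.003 m and not ((horizontal distance between cassette_yellow and sample_frame below 0.025 m and value of joint selector_lever between -0.76 and -0.52 rad) or (horizontal distance between cassette_blue and sample_frame below 0.025 m and value of joint selector_lever between -0.44 and -0.2 rad) or (horizontal distance between cassette_pink and sample_frame below 0.025 m and value of joint selector_lever between 0.2 and 0.44 rad) or (horizontal distance between cassette_green and sample_frame below 0.025 m and value of joint selector_lever between 0.52 and 0.76 rad))).
It fails at once if a cassette, the memory stick or the pot is moved more than 15 mm (distance of any of cassette_yellow, cassette_blue, cassette_pink, cassette_green, usb_stick, specimen_pot_5 from where it was at the start of the episode above 0.015 m).
It fails at once if a cassette, the memory stick or the pot is lifted or tipped (height (world z) of any of cassette_yellow, cassette_blue, cassette_pink, cassette_green, usb_stick, specimen_pot_5 above 0.008 m or angle between any of cassette_yellow, cassette_blue, cassette_pink, cassette_green, usb_stick, specimen_pot_5's own z axis and vertical above 0.3 rad).
It fails at once if the lever is forced with more than 30 N (contact force between the fingers and selector above 30 N).
It also fails if it takes over 62 s, if anything falls off the work surface, if the arm or the gripper's body presses on something with over 40 N, if the wrist force passes 120 N, or if a joint passes its speed limit or range.

## Working session

There is one attempt and no reset: what is moved stays moved. The work goes in short steps, each a Python script; the robot and the scene stay as the last script left them, time stands still between calls to the robot, and variables do not carry over. Pictures are saved under pics/ and viewed, about 8 in all and at most 12, crops included, and the job is handed in when it is done.

```bash
mkdir -p pics
cat > h.py <<'E'
import numpy as np, cv2
from bench import manip, effector, viewer
from scipy.spatial.transform import Rotation as R
def snap(n,f):
    c=viewer.get_calibration(n); im=viewer.get_image(n); cv2.imwrite(f'pics/{f}.png',im[:,:,::-1]); return im,c
def ray(c,u,v):
    f=200/np.tan(np.radians(c['vfov'])/2); K=np.array([[f,0,c['cx']],[0,f,c['cy']],[0,0,1.]])
    p=cv2.undistortPoints(np.array([[[u,v]]],float),K,np.array(c['dist_coeffs'],float))[0,0]
    A=np.array(c['attitude']); M=A if A.shape==(3,3) else R.from_quat(A).as_matrix()
    return np.array(c['eye'],float),M@np.array([p[0],p[1],1.])
def onz(c,u,v,z):
    e,d=ray(c,u,v); return e+d*(z-e[2])/d[2]
def tri(c1,p1,c2,p2):
    e1,d1=ray(c1,*p1);e2,d2=ray(c2,*p2)
    s=np.linalg.lstsq(np.c_[d1,-d2],e2-e1,rcond=None)[0]
    a,b=e1+s[0]*d1,e2+s[1]*d2; return (a+b)/2,np.linalg.norm(a-b)
E
python3 - <<'E'
from h import *
for n in('top','side'):
    im,c=snap(n,n+'0'); print(n,c)
print(manip.current_clock(),manip.current_tcp_rot())
E
```

```text
top {'vfov': 47.86792935527648, 'cx': 311.5321580941567, 'cy': 203.71412120482023, 'dist_coeffs': array([0.02956807, 0.        , 0.        , 0.        , 0.        ]), 'eye': array([ 0.31124209, -0.28174505,  1.09492962]), 'attitude': array([ 0.71080507, -0.69849849,  0.05251586, -0.06401638])}
side {'vfov': 49.339946210924715, 'cx': 317.9990014093908, 'cy': 196.37879748960805, 'dist_coeffs': array([-0.04064761,  0.        ,  0.        ,  0.        ,  0.        ]), 'eye': array([ 0.06999607, -0.8161179 ,  0.59290875]), 'attitude': array([ 0.84348234, -0.26016077,  0.14581863, -0.4467559 ])}
0.1 [ 7.89670327e-01  6.13530743e-01 -7.29739342e-04  5.19502946e-04]
```

View pics/top0.png

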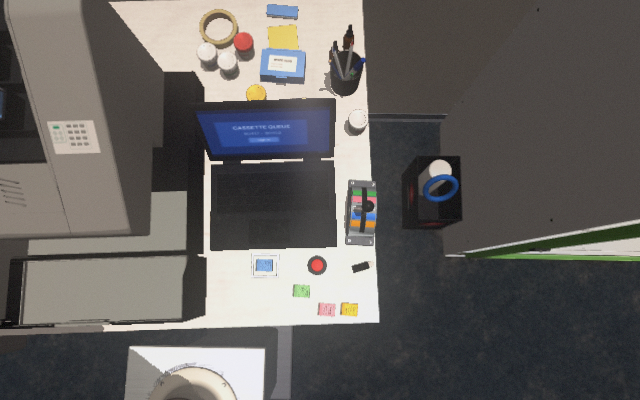

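View pics/side0.png

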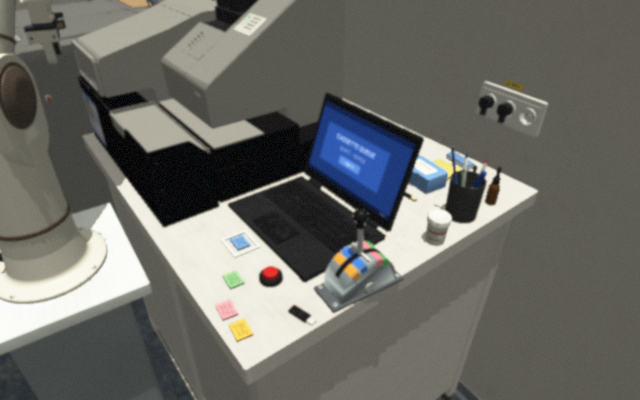

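The frame (top 265,266; side 240,242) holds a blue cassette, so the target is -0.32 rad. The selector is around top (361,212), the button around top (317,265), and the knob around top (369,206). I'll enlarge both views next.

Run:
```python
from h import *
t=cv2.imread('pics/top0.png'); s=cv2.imread('pics/side0.png')
a=cv2.resize(t[165:285,240:390],(750,600),interpolation=cv2.INTER_CUBIC)[:, :]
b=cv2.resize(s[200:330,300:410],(508,600),interpolation=cv2.INTER_CUBIC)
m=np.hstack([cv2.resize(t[170:280,300:390],(400,489),interpolation=cv2.INTER_CUBIC),cv2.resize(s[200:310,310:400],(400,489),interpolation=cv2.INTER_CUBIC)])
cv2.imwrite('pics/crop0.png',m)
C={n:viewer.get_calibration(n) for n in('top','side')}
def red(im,x0,y0,x1,y1):
    h=cv2.cvtColor(im,cv2.COLOR_BGR2HSV); k=((h[...,0]<8)|(h[...,0]>172))&(h[...,1]>150)&(h[...,2]>90)
    y,x=np.nonzero(k[y0:y1,x0:x1]); return x.mean()+x0,y.mean()+y0,len(x)
rt=red(t,300,250,335,280); rs=red(s,255,260,290,290); print(rt,rs,tri(C['top'],rt[:2],C['side'],rs[:2]))
for n,p in dict(frame=(265,266),usb=(361,267),green=(301,291),pot=(358,121),cornerNL=(346,243),cornerNR=(373,245),FL=(350,180),FR=(377,182)).items(): print(n,onz(C['top'],*p,0.004))
```

```text
(np.float64(316.70093457943926), np.float64(264.7289719626168), 107) (np.float64(270.1635220125786), np.float64(272.8364779874214), 159) (array([ 0.34371848, -0.27719884,  0.01516121]), np.float64(0.0011574985982039966))
frame [ 0.33934233 -0.15334341  0.004     ]
usb [ 0.34118532 -0.38345017  0.004     ]
green [ 0.28210474 -0.24113497  0.004     ]
pot [ 0.70631677 -0.37559199  0.004     ]
cornerNL [ 0.39788855 -0.34729745  0.004     ]
cornerNR [ 0.39424688 -0.4123152   0.004     ]
FL [ 0.55371335 -0.35623005  0.004     ]
FR [ 0.54966775 -0.42275099  0.004     ]
```

View pics/crop0.png

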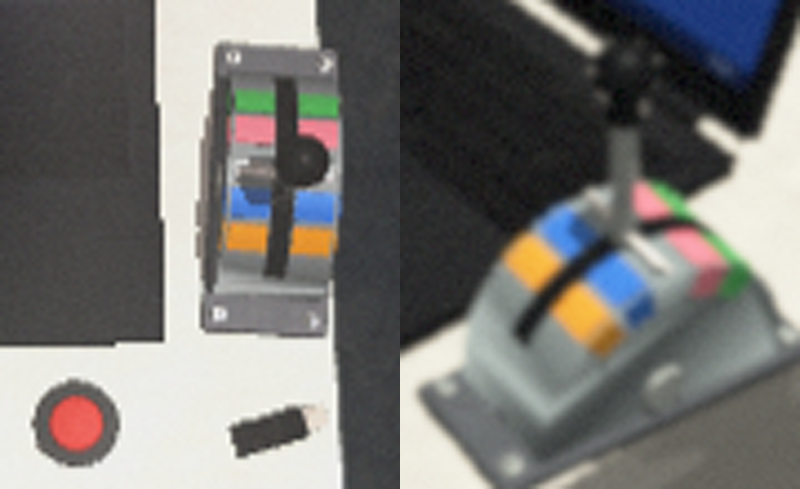

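Run:
```python
from h import *
C={n:viewer.get_calibration(n) for n in('top','side')}; T,S=C['top'],C['side']
print('knob',tri(T,(368.6,206),S,(360.6,215.75)))
print('keypad',tri(T,(74,137),S,(249,24)))
print('lap TR',tri(T,(335,99),S,(420,137)),'TL',tri(T,(196,103),S,(327,96)))
q=[onz(T,*p,0.006) for p in((345.2,244.7),(373.6,245.4),(348.6,179.7),(376,180.1))]
for p in q: print(p)
n=(q[0]+q[1])/2;f=(q[2]+q[3])/2;print('ctr',(n+f)/2,'yaw',np.arctan2(*(f-n)[[1,0]]),'len',np.linalg.norm(f-n),np.linalg.norm(q[0]-q[1]))
for p in ([.4,.2,.55],[.35,-.25,.5],[.53,-.39,.35],[.53,-.39,.15],[.344,-.277,.1]):
    for yaw in(75,90):
        y=np.radians(yaw);o=[np.cos(y/2),np.sin(y/2),0,0]; r=manip.solve_ik(p,o); print(p,yaw,None if r is None else np.round(r,2))
```

```text
knob (array([ 0.46250547, -0.38385884,  0.16585332]), np.float64(0.0009636333251882736))
keypad (array([0.53927919, 0.13390752, 0.36429653]), np.float64(0.002008576601251713))
lap TR (array([ 0.67063539, -0.30814568,  0.22339644]), np.float64(0.005521562575421198)) TL (array([ 0.65827543, -0.02226695,  0.21655035]), np.float64(0.010880320598011231))
[ 0.39360285 -0.34527566  0.006     ]
[ 0.39316027 -0.41351074  0.006     ]
[ 0.55397382 -0.35263996  0.006     ]
[ 0.55397986 -0.42005871  0.006     ]
ctr [ 0.4736792  -0.38287127  0.006     ] yaw -0.0432876426610001 len 0.16074586073048777 0.06823652335608153
[0.4, 0.2, 0.55] 75 [-0.35 -0.02 -0.17  1.39 -0.    1.77  0.79]
[0.4, 0.2, 0.55] 90 [-0.33 -0.02 -0.19  1.39 -0.    1.77  1.05]
[0.35, -0.25, 0.5] 75 [-0.75 -0.29  1.02  1.58  0.24  1.71  1.59]
[0.35, -0.25, 0.5] 90 [-0.78 -0.3   1.03  1.58  0.26  1.72  1.83]
[0.53, -0.39, 0.35] 75 [-0.02  0.53  0.97  1.35 -0.43  1.48  2.23]
[0.53, -0.39, 0.35] 90 [-0.    0.52  0.94  1.35 -0.41  1.48  2.48]
[0.53, -0.39, 0.15] 75 [ 0.06  0.64  0.8   1.6  -0.5   1.11  2.29]
[0.53, -0.39, 0.15] 90 [ 0.11  0.61  0.71  1.6  -0.44  1.09  2.5 ]
[0.344, -0.277, 0.1] 75 [-0.11  0.32  0.85  2.17 -0.34  0.78  2.26]
[0.344, -0.277, 0.1] 90 [ 0.11  0.26  0.58  2.17 -0.21  0.76  2.39]
```

Measurements are consistent: knob z is 0.166 (expected about 0.165) and the base measures 160.7 x 68.2 mm. The lever is now at about -0.08 rad. I'll move high over to behind the knob with the fingers closed.

```bash
cat >> h.py <<'E'
def down(yaw): return [np.cos(yaw/2),np.sin(yaw/2),0,0]
YAW=-0.043-np.pi/2; O=down(YAW)
PV=np.array([0.4737,-0.3829]); SX=np.array([np.cos(.043),-np.sin(.043)])
def sel(d,z): return [*(PV+SX*d),z]   # point at d along selector x
E
python3 - <<'E'
from h import *
effector.close(10)
o0=manip.current_tcp_rot()
manip.servo_line([0.161,0.60,0.5],vel=0.25)
for p,o in (([.3,.3,.55],down(np.radians(40))),([.42,0,.55],down(np.radians(-30))),([.45,-.3,.45],O),(sel(0.055,0.30),O)):
    manip.move_pose(p,o); print(np.round(manip.current_q(),2),np.round(manip.current_tool_pos(),3),manip.current_clock())
im,c=snap('wrist','w1'); snap('side','s1')
E
```

```text
[-0.58 -0.07 -0.25  1.43 -0.02  1.77 -0.13] [0.299 0.301 0.55 ] 4.1833
[-0.21 -0.09  0.13  1.45  0.01  1.78 -0.6 ] [0.42  0.002 0.55 ] 5.4083
[ 0.12  0.14  0.48  1.45 -0.07  1.57 -1.01] [ 0.451 -0.298  0.451] 6.6167
[ 0.23  0.43  0.51  1.43 -0.21  1.33 -0.86] [ 0.529 -0.385  0.301] 7.4
```

Run:
```python
import cv2,numpy as np
cv2.imwrite('pics/m1.png',cv2.resize(np.vstack([cv2.imread('pics/w1.png'),cv2.imread('pics/s1.png')]),(480,600),interpolation=cv2.INTER_AREA))
```

```text
(no output)
```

View pics/m1.png

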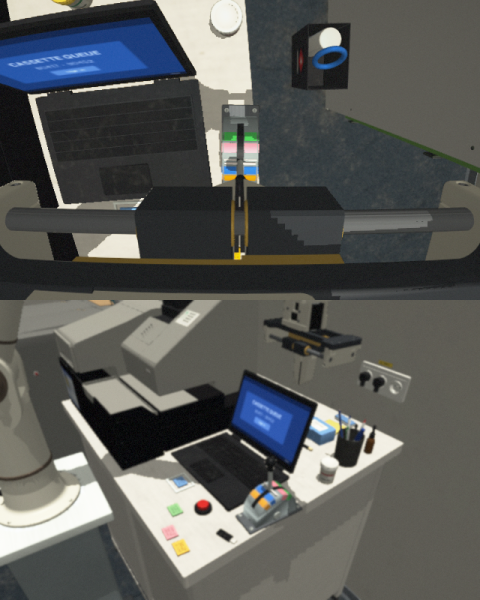

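The wrist view shows the fingers above the far part of the drum. In the side view the gripper is clear of the screen. Next I descend behind the knob and push in steps, watching the force.

Run:
```python
from h import *
manip.servo_line(sel(0.055,0.148),vel=.1)
f0=np.array(manip.current_force())
for d in (.03,.015,.005,-.005,-.014,-.022):
    manip.servo_line(sel(d,0.148),vel=.05)
    f=np.array(manip.current_force())-f0; print(d,np.round(f,1),np.round(manip.current_tool_pos(),3))
    if np.linalg.norm(f)>15: break
manip.servo_line(sel(0.02,0.148),vel=.1); manip.servo_line(sel(0.03,0.26),vel=.15)
t,C1=snap('top','t2'); s,C2=snap('side','s2'); print(manip.current_clock())
m=np.hstack([cv2.resize(t[170:280,300:390],(400,489),interpolation=cv2.INTER_CUBIC),cv2.resize(s[200:310,310:400],(400,489),interpolation=cv2.INTER_CUBIC)])
cv2.imwrite('pics/crop2.png',m[:,:,::-1])
```

```text
0.03 [-1.1 -0.1  0.5] [ 0.504 -0.384  0.148]
0.015 [0.2 0.5 0.4] [ 0.488 -0.384  0.148]
0.005 [-1.  -0.4  1.3] [ 0.478 -0.383  0.148]
-0.005 [-0.2  0.4  1.2] [ 0.468 -0.383  0.148]
-0.014 [0.  0.5 1.9] [ 0.459 -0.382  0.148]
-0.022 [-0.9 -0.2  0. ] [ 0.451 -0.382  0.148]
13.175
```

View pics/crop2.png

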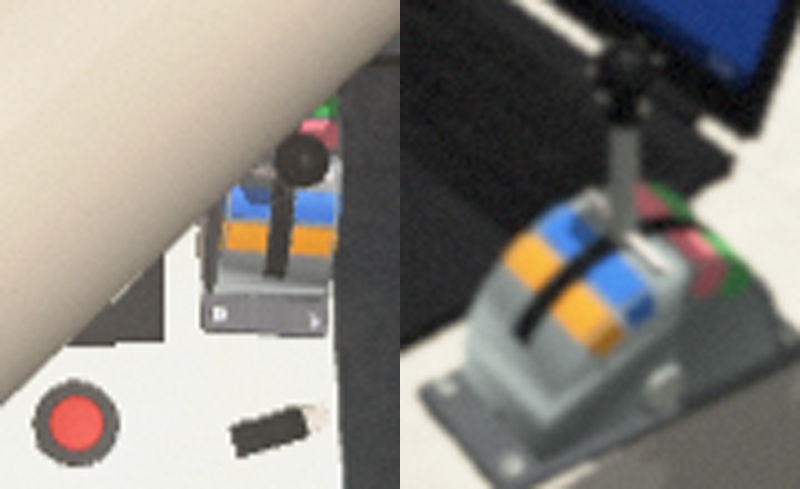

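The lever has not moved, with the white bar still near the middle line in the side crop, and no force was felt. I'll check the finger gap and look at the side picture while down beside the knob.

Run:
```python
from h import *
print('gap',manip.current_finger_gap(),manip.current_tcp_rot(),manip.current_tool_pos())
s=cv2.imread('pics/s2.png'); cv2.imwrite('pics/s2c.png',cv2.resize(s[80:280,240:460],(660,600),interpolation=cv2.INTER_CUBIC))
```

```text
gap 0.0004355581666506798 [-6.91668333e-01  7.22214144e-01  1.24731181e-03 -3.03761023e-04] [ 0.50284491 -0.38361659  0.25852579]
```

View pics/s2c.png

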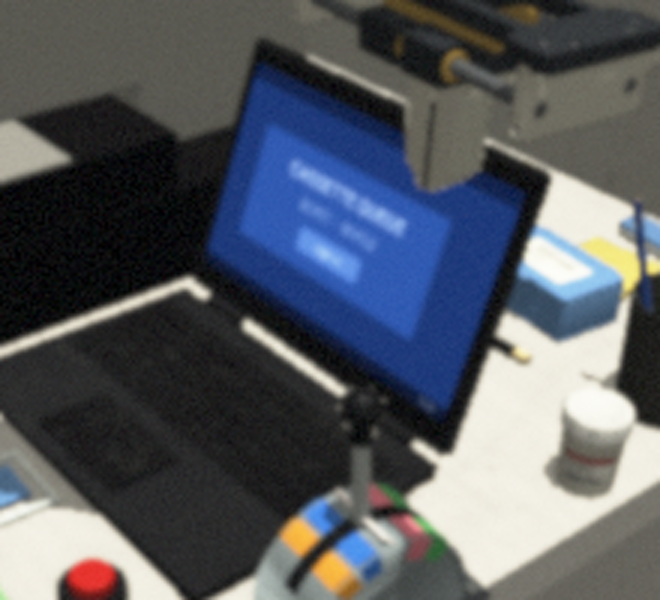

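The fingers are shut, with the tip at side (383,143), which looks high above the knob at (361,216). I'll check that pixel against the reported TCP.

Run:
```python
from h import *
S=viewer.get_calibration('side')
e,d=ray(S,383.3,143.3); 
for y in(-.37,-.384,-.40): print('ray at y',y,e+d*(y-e[1])/d[1])
f=200/np.tan(np.radians(S['vfov'])/2);M=R.from_quat(S['attitude']).as_matrix()
for z in (.2585,.30,.34): 
    p=M.T@(np.array([.503,-.384,z])-S['eye']); print(z,p[:2]/p[2]*f+[S['cx'],S['cy']])
```

```text
ray at y -0.37 [ 0.50956745 -0.37        0.28021532]
ray at y -0.384 [ 0.49577289 -0.384       0.29002821]
ray at y -0.4 [ 0.48000768 -0.4         0.30124295]
0.2585 [384.89063913 160.01781835]
0.3 [387.59472979 136.15872305]
0.34 [390.38601933 111.53024305]
```

The tip appears about 28 mm higher than the reported TCP, so it passed just over the knob. I'll go 28 mm lower. That is safe under either reading, as the body stays above the knob and the tip above the drum. I'll push cautiously and look again while still in contact.

Run:
```python
from h import *
manip.servo_line(sel(0.055,0.20),vel=.15); manip.servo_line(sel(0.055,0.120),vel=.08)
manip.sleep(.2); f0=np.array(manip.current_force())
for d in (.03,.015,.005,-.005,-.012,-.018):
    manip.servo_line(sel(d,0.120),vel=.05)
    f=np.array(manip.current_force())-f0; print(d,np.round(f,1),np.round(manip.current_tool_pos(),3))
    if np.linalg.norm(f)>15: break
s,C2=snap('side','s3'); print(manip.current_clock())
cv2.imwrite('pics/s3c.png',cv2.resize(s[160:310,300:420],(480,600),interpolation=cv2.INTER_CUBIC)[:,:,::-1])
```

```text
0.03 [ 0.5  0.3 -0.8] [ 0.504 -0.384  0.12 ]
0.015 [-0.4  0.2 -0.6] [ 0.488 -0.384  0.12 ]
0.005 [ 0.   0.8 -1.2] [ 0.478 -0.383  0.12 ]
-0.005 [-0.1  0.3 -0.9] [ 0.468 -0.383  0.12 ]
-0.012 [-1.  -0.1 -0.6] [ 0.461 -0.382  0.12 ]
-0.018 [ 0.1 -0.3 -0.8] [ 0.455 -0.382  0.12 ]
17.5167
```

View pics/s3c.png

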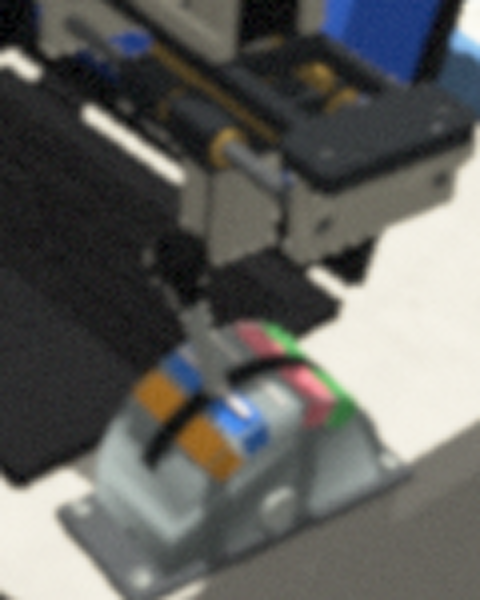

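The push now works: the white bar stands on the upper edge of the blue band, with the knob at side (345,225).

Run:
```python
from h import *
S=viewer.get_calibration('side')
def ang(u,v):
    e,d=ray(S,u,v); n=np.array([-SX[1],SX[0]]); t=((PV-e[:2])@n)/(d[:2]@n); p=e+t*d
    return p,np.arctan2((p[:2]-PV)@SX,p[2]-.02),np.hypot((p[:2]-PV)@SX,p[2]-.02)
print('before',ang(360.6,216),'now',ang(345,225.5),'bar',ang(300+232/4,160+396/4))
```

```text
before (array([ 0.46320008, -0.38244822,  0.16409313]), np.float64(-0.07280749806948898), np.float64(0.1444758844042724)) now (array([ 0.43203896, -0.38110747,  0.15675528]), np.float64(-0.2959654964154358), np.float64(0.1429715464224937)) bar (array([ 0.46567514, -0.38255472,  0.0676783 ]), np.float64(-0.16690122321294207), np.float64(0.04835015526158303))
```

Run:
```python
from h import *
manip.servo_line(sel(-.022,0.120),vel=.04); manip.sleep(.2)
manip.servo_line(sel(0.03,0.120),vel=.1); manip.servo_line(sel(0.04,0.28),vel=.2)
manip.servo_line([.40,-.30,.30],vel=.2)
manip.move_pose([.344,-.277,.20],down(0.0))
manip.servo_line([.344,-.277,.06],vel=.1); manip.sleep(.2)
print(np.round(manip.current_tool_pos(),4),manip.current_finger_gap(),manip.current_clock())
t,_=snap('top','t4'); s,_=snap('side','s4')
a=cv2.resize(s[190:310,230:390],(800,600),interpolation=cv2.INTER_CUBIC)
cv2.imwrite('pics/s4c.png',a[:,:,::-1])
```

```text
[ 0.3443 -0.2771  0.0604] 0.0008518930258733376 23.6417
```

View pics/s4c.png

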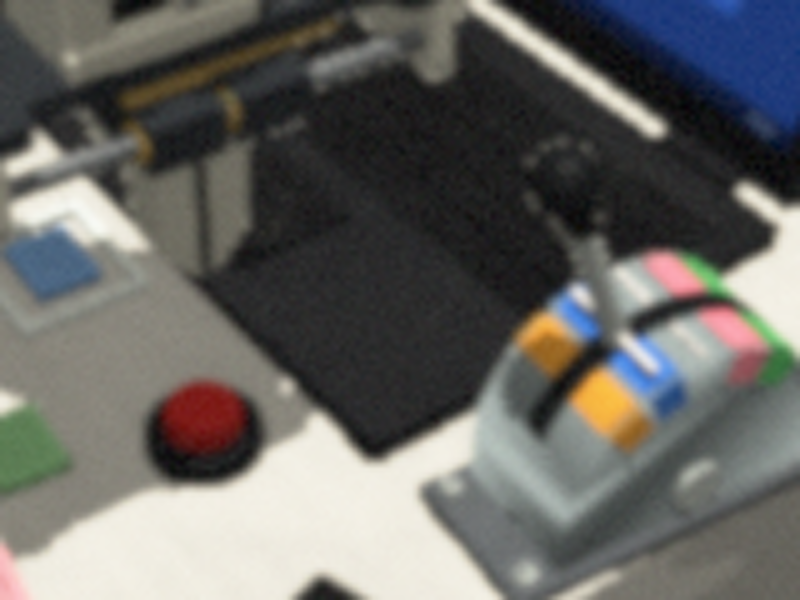

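The white bar stands clearly on blue, crop (650,350), and the fingertips are right over the button. I'll press down in small steps with a force stop.

Run:
```python
from h import *
S=viewer.get_calibration('side'); e,d=ray(S,271,245); print('tip',e+d*(-.277-e[1])/d[1])
manip.servo_line([.344,-.277,.03],vel=.08); manip.sleep(.3)
f0=np.mean([manip.current_force() for _ in range(5)],0)
z=.03
while z>-.03:
    z-=.002; manip.servo_line([.344,-.277,z],vel=.03); manip.sleep(.1)
    f=manip.current_force()-f0; print(round(z,3),np.round(f,1),round(manip.current_tool_pos()[2],4))
    if abs(f[2])>6: break
manip.sleep(.2); print(np.round(manip.current_force()-f0,1),manip.current_tool_pos(),manip.current_clock()); s,_=snap('side','s5')
cv2.imwrite('pics/s5c.png',cv2.resize(s[190:310,230:390],(800,600),interpolation=cv2.INTER_CUBIC)[:,:,::-1])
```

```text
tip [ 0.34857892 -0.277       0.08107903]
0.028 [-0.   0.3  0.2] 0.028
0.026 [-0.6 -0.3  1.7] 0.0259
0.024 [-0.1 -0.2  0.6] 0.024
0.022 [0.6 0.1 1.1] 0.022
0.02 [ 0.4 -0.5  1.1] 0.02
0.018 [ 0.  -0.2  0.8] 0.018
0.016 [0.  0.2 1. ] 0.016
0.014 [-0.2 -0.4  1.4] 0.0139
0.012 [ 0.6 -0.1  0.9] 0.012
0.01 [-0.1  0.   0.7] 0.01
0.008 [ 0.6 -0.4  0.4] 0.008
0.006 [ 0.2 -0.6  1.9] 0.006
0.004 [0.3 0.4 1.5] 0.004
0.002 [-0.1  0.8  1. ] 0.002
-0.0 [ 0.1 -0.3  1.1] -0.0001
-0.002 [-0.1  0.   1.2] -0.002
-0.004 [ 0.9 -0.1  1.6] -0.004
-0.006 [-0.1  0.   1.2] -0.006
-0.008 [-0.3 -0.4  0.4] -0.008
-0.01 [ 0.6 -0.4  0.3] -0.01
-0.012 [0.5 0.  2. ] -0.0119
-0.014 [1.3 1.  3.3] -0.0139
-0.016 [ 0.4 -0.6  4.9] -0.0159
-0.018 [-2.6  2.6 23.8] -0.0168
[-3.8  2.1 24. ] [ 0.34429831 -0.27716791 -0.01673037] 33.1667
```

View pics/s5c.png

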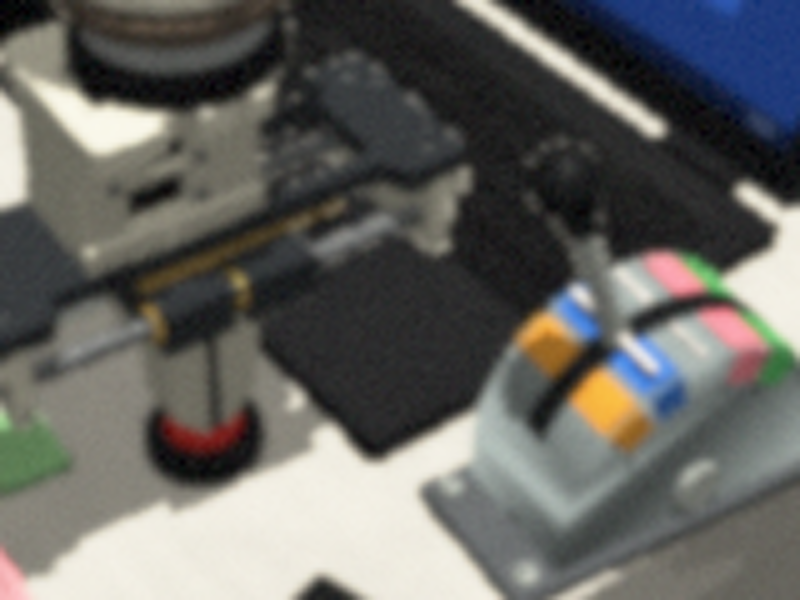

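The force rose from about -0.011 to 4.9 N, then hit a hard stop at 24 N about 6 mm further down, so the button is fully down. Now I release, retract, check and hand in.

Run:
```python
from h import *
manip.servo_line([.344,-.277,.06],vel=.06); manip.servo_line([.344,-.277,.22],vel=.2)
manip.move_pose([.36,-.12,.32],down(0.0)); manip.sleep(.3)
t,_=snap('top','t6'); s,_=snap('side','s6'); print(manip.current_clock(),np.round(manip.current_force(),1))
cv2.imwrite('pics/s6c.png',cv2.resize(s[190:350,200:400],(750,600),interpolation=cv2.INTER_CUBIC)[:,:,::-1])
b=cv2.imread('pics/side0.png')
for n,(lo,hi),(x0,y0,x1,y1) in (('red',((0,150,60),(8,255,255)),(250,255,295,295)),('yel',((15,120,120),(32,255,255)),(225,310,260,350)),('pink',((160,50,100),(180,255,255)),(210,290,243,325)),('green',((40,60,60),(80,255,255)),(215,265,250,295)),('black',((0,0,0),(180,255,60)),(285,300,312,325))):
    r=[]
    for im in(b,s[:,:,::-1]):
        k=cv2.inRange(cv2.cvtColor(np.ascontiguousarray(im[y0:y1,x0:x1]),cv2.COLOR_BGR2HSV),lo,hi); y,x=np.nonzero(k); r.append((round(x.mean(),1),round(y.mean(),1),len(x)) if len(x) else None)
    print(n,r)
```

```text
36.7917 [-0.4  0.1  0.3]
red [(np.float64(20.1), np.float64(18.2), 168), (np.float64(20.1), np.float64(18.2), 171)]
yel [(np.float64(15.4), np.float64(19.6), 290), (np.float64(15.4), np.float64(19.6), 291)]
pink [(np.float64(16.2), np.float64(19.3), 186), (np.float64(16.1), np.float64(19.2), 183)]
green [(np.float64(17.8), np.float64(14.4), 206), (np.float64(17.8), np.float64(14.4), 203)]
black [(np.float64(13.8), np.float64(13.2), 123), (np.float64(13.7), np.float64(13.1), 122)]
```

View pics/s6c.png

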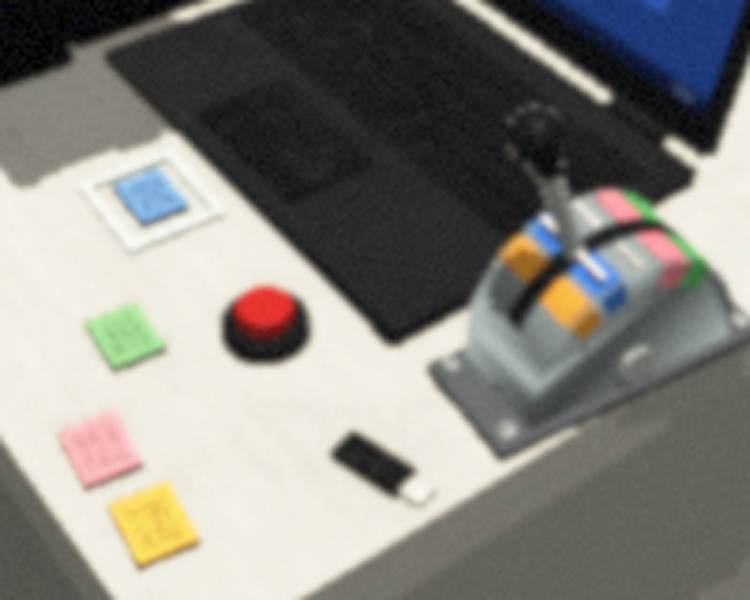

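The bar is on blue, the button is up again, nothing loose has moved in this view, and the arm is clear.

```bash
python3 -c "
from h import *
manip.hand_in()"
```

```text
the job is handed in; nothing more can be done
```

I set the lever on blue, the colour of the cassette in the frame, then pressed the red button right down and let it come up. The job was handed in shortly after 36.8 s on the robot's clock, and no verdict was reported.

- **Lever:** the last picture shows the white bar on the blue band. I estimate the angle at about -0.32 rad. The last one I measured was -0.296, and I then pushed 4 mm further.
- **Button:** the force rose to about 4.9 N over the travel, then hit a hard stop at 24 N. Afterwards the button looked the same as at the start.
- **Loose things:** the pink, green and yellow cassettes and the memory stick were within 0.1 pixel of where they started. The blue cassette still lies in the frame, judged by eye. I did not check the pot at the end, but the arm never went near it.
- **What disagreed:** my first push missed, passing just over the knob. The fingertips appeared 20 to 30 mm higher in the side camera than the reported tool position. I went 28 mm lower and the second push worked. The force reading also stayed near zero during that push, so I judged the lever from the pictures.

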